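# Bolt the stain chest

### The arm

A 7-joint arm with a two-finger parallel gripper is mounted at the origin on the work surface. World frame = base frame: x ahead of the robot, y to its left, z up, the work surface at z = 0. Lengths are in m, angles in rad, forces in N, time in s.
With the tool pointing down it reaches from about 0.425 to 1.025 m from the base axis. Payload 9.4 kg.
Tool frame: the origin (TCP) lies midway between the tips of the shut fingers; the grasp point (between the pads) lies 19 mm behind it; y points along the fingers, x is the direction in which the jaws open and shut, and the axes are right-handed (so a half turn about y gives the same grasp; the last joint's range is limited). The gripper opens to 85 mm and grips with 20 to 120 N. Pads are 22 mm wide; open, the fingers measure 114 mm over their backs; the gripper's body (76 mm by 85 mm) begins 54 mm behind the grasp point. The pads swing forward as they close: fully open they stand 13 mm farther back than shut.
Start: joints at [1.269, 0.599, -0.003, 1.599, 0.002, 0.943, -0.08], TCP at [0.162, -0.707, 0.231] pointing down, gripper open.
Joint ranges: [-2.57, 2.57], [-0.35, 1.97], [-1.29, 1.29], [0.11, 2.56], [-1.05, 4.19], [0.11, 1.86], [-2.63, 2.63]. Speed limits (rad/s): [2.22, 2.22, 3.01, 3.01, 3.14, 3.14, 3.14].

### API

Orientations are given as a 3x3 rotation matrix whose columns are the frame's x, y, z axes.
In Python, from bench import r, imaging, spotter gives the robot as it stands. Calls block until the motion is done:
- r.reach(position, orientation): joint-space move of the TCP to a pose.
- r.movel(position, rotation=None, max_speed=0.15, until_force=None): straight line of the TCP; rotation=None keeps the orientation; max_speed is the mean speed in m/s. With until_force (N) it stops when the force on the tool has changed by that much, and returns True; else False.
- r.move_joints(angles): joint-space move.
- r.grip(opening, newtons=None): finger opening in m; newtons is the grip in N (None keeps the last); returns when the fingers have stopped.
- r.wait(seconds).
- r.solve_ik(position, orientation): joint angles nearest the present ones, or None.
- r.observe(): the state.
- imaging.capture(name): name is "scene" or "top" or "wrist"; returns the picture (420x560x3 uint8, blue, green, red); there is no depth.
- imaging.calibration(name): a dict with "fx", "fy", "cx", "cy" (pixels), "R" (3x3) and "t" (3): a world point X has camera coordinates R X + t. Camera axes: x right, y down, z forward; pixel columns grow to the right and rows downward; lengths in m; the calibration is good to about 2 mm. A picture is of the moment at which its call begins: read the wrist's pose just before it. calibration takes no time and is no camera call; for the wrist camera it gives the pose at the moment of the call.
A pose or a line that the arm cannot do raises r.IKError and nothing moves.
- r.finish_job(): hands the job in, once; it reports no verdict.
Trained networks look in the newest picture that a camera, given by its name, has taken for a name from the list of things; names that differ only in an ending like _2 or _b are one class to them, and where a whole thing is asked for, a point or a joint stands for the part that bears it (a point fixed in the world has none). Each returns a list of dicts, best first, with "confidence" (0 to 1); they miss things now and then, are a little off and sometimes report something else, mostly with a low value. They report only what shows in the picture. A call takes as long as a camera call. They do not tell look-alikes from the thing itself.
- spotter.recognise(camera, thing): "extent" ([left, top, width, height] as shares, 0 to 1, of the picture: columns of its width, rows of its height, round what is visible of it).
- spotter.pinpoint(camera, thing): "position" ([column, row] as shares, 0 to 1, of the picture: columns of its width, rows of its height: a listed point, or the origin of a listed thing).
The state is a dict: "time": time; "qpos": joint angles; "qd": joint speeds; "joint_torque": joint torques, N m; "tcp_pos": TCP position; "eef_rot": TCP orientation; "contact_force": force on the tool from outside, world axes, zero at the start; "torque": the same for the moment, N m; "gripper_width": finger opening in m.
Only numpy, scipy, OpenCV 4.12 (cv2) and the standard library are available. Lean on these libraries where they do the work, as an engineer would, in place of code of your own. Each camera call takes 0.05 s, during which the arm holds its last target.

### The job

Lock the stain chest. Using only your fingertips, first push the white pin round to turn the red disc, either way round, until its slot lines up with the steel bolt; then push the bolt's yellow tab gently so that the bolt goes through the slot and fully home in the keeper. Do not pinch or pick up anything, do not force anything, and leave the jars and the bottle where they stand.

Things in the scene. Friction and masses are not known exactly. Their poses are not given: they have to be found in the camera images.
- chest: Grey-green reagent chest with a blue end, fixed to the bench, 150 (x) x 320 (y) x 90 mm high. Origin: centre of its underside. Its +y is the way the bolt is pushed, towards the blue end. On its top, on the centre line from -y to +y: bolt in an open black channel (rails 12 mm high, 36 mm wide over all), slotted disc (axis at y = 60 mm), dark steel keeper (46 x 30 mm, 25 mm high, centre y = 122 mm).
- disc_center (a point): Point on the disc's vertical axis at the height of the red disc's top, 22 mm above the chest's top: (0, 60, 112) mm in the chest's frame. Red disc of 80 mm diameter with a 22 mm wide slot, open at the top and both ends, right across its middle (two red half-moons on a thin black 84 mm flange).
- pin_top (a point): Centre of the top of the disc's white upright pin: 12 mm diameter, 30 mm tall, on the red disc 27 mm from its axis, square to the slot. Top 52 mm above the chest's top. Push it sideways to turn the disc (about 5 N); the disc stays where it is left.
- disc (a joint): Disc angle, rad, counter-clockwise from above. 0: slot in line with the bolt, pin on the chest's +x side. pi: in line again, pin on the -x side; either will do. At pi/2 the pin is on the keeper's side (+y). Stops at -0.35 and 3.49. Starts between 0.7 and 2.44.
- tab_top (a point): Centre of the top edge of the yellow upright tab on the bolt: 36 mm wide (chest x), 8 mm thick (along the bolt), 36 mm tall, its top 52 mm above the chest's top, its foot 16 mm above it. Push its rear (-y) face towards +y. With the bolt drawn back it is 175 mm from the disc's axis.
- bolt_nose (a point): Centre of the bolt's front end, 125 mm ahead of the tab, 11 mm above the chest's top. The bolt is a flat steel bar 16 mm wide and 10 mm high, its last 8 mm tapered to 8 mm width. A disc that is not in line blocks it.
- bolt (a joint): Travel of the bolt along the chest's +y, m. 0: fully back, nose 10 mm short of the red disc. 0.115: fully home against its stop, nose 18 mm inside the keeper. Slides with about 3 N and stays where it is left. Starts between 0 and 0.006.
- jar_a_mid (a point): Middle (37 mm up) of a clear specimen jar with dark stain about half full and a red ribbed cap, 70 mm diameter, 75 mm high, standing loose on the bench beside the chest. Leave alone.
- jar_b_mid (a point): Middle (37 mm up) of a like jar, fuller. Leave alone.
- amber_mid (a point): Middle (50 mm up) of an amber bottle with a white cap, 56 mm diameter, 100 mm high, standing loose beside the chest. Leave alone.
Mind the look-alikes: they are no part of the job. What is shaped like the part that bears jar_b_mid but pink, purple or turquoise is not meant.

How it is judged:
On the way, in this order (a step that is already met when the one before it is completed fails the run):
1. the disc's slot is turned in line with the bolt while the bolt is still drawn back ((value of joint disc between -0.17 and 0.17 rad or value of joint disc between 2.972 and 3.312 rad) and value of joint bolt below 0.02 m), for 0.2 s.
2. the bolt is pushed through the slot, fully home (value of joint bolt above 0.107 m), for 0.2 s.
At the end, for the whole second after the job is handed in: The bolt is within 8 mm of its stop, through the disc's slot (disc within 0.17 rad of in line), at rest; the jars and the bottle are upright within 20 mm of where they stood (value of joint bolt between 0.107 and 0.125 m and (value of joint disc between -0.17 and 0.17 rad or value of joint disc between 2.972 and 3.312 rad) and velocity of joint bolt between -0.005 and 0.005 m/s and velocity of joint disc between -0.05 and 0.05 rad/s and distance of each of jar_a_mid, jar_b_mid, amber_mid from where it was at the start of the episode below 0.02 m and angle between each of jar_a_mid, jar_b_mid, amber_mid's own z axis and vertical below 0.2 rad); the robot touches nothing.
It fails at once if the chest or its lock is pinched or forced (fingers press on it with more than 35 N) (contact force between the fingers and chest above 35 N).
It fails at once if a jar or the bottle is pushed away, picked up or knocked over (not (distance of jar_a_mid from where it was at the start of the episode below 0.02 m) or not (angle between jar_a_mid's own z axis and vertical below 0.2 rad) or not (distance of jar_b_mid from where it was at the start of the episode below 0.02 m) or not (angle between jar_b_mid's own z axis and vertical below 0.2 rad) or not (distance of amber_mid from where it was at the start of the episode below 0.02 m) or not (angle between amber_mid's own z axis and vertical below 0.2 rad)).
It also fails if it takes over 51 s, if anything falls off the work surface, if the arm or the gripper's body presses on something with over 40 N, if the wrist force passes 120 N, or if a joint passes its speed limit or range.

## Working session

There is one attempt and no reset: what is moved stays moved. The work goes in short steps, each a Python script; the robot and the scene stay as the last script left them, time stands still between calls to the robot, and variables do not carry over. Pictures are saved under pics/ and viewed, and the job is handed in when it is done.

```bash
ls; mkdir -p pics; python3 - <<'E'
from bench import r, imaging, spotter
import cv2
for n in ("scene","top","wrist"):
    im=imaging.capture(n); cv2.imwrite(f"pics/{n}0.png",im)
    c=imaging.calibration(n); print(n,c)
    if n=="wrist": continue
    for t in ["chest","disc_center","pin_top","tab_top","bolt_nose","jar_a_mid","amber_mid"]:
        print(t,[( [round(a['position'][0]*560,1),round(a['position'][1]*420,1)],round(a['confidence'],2)) for a in spotter.pinpoint(n,t)])
s=r.observe();print(s['time'],s['tcp_pos'],s['gripper_width'])
E
```

```text
pics
scene {'fx': 506.2107301127983, 'fy': 506.2107301127983, 'cx': 280.71174867890915, 'cy': 206.75890142980725, 'R': array([[ 0.51465872,  0.85738546,  0.00407167],
       [ 0.47800158, -0.28297888, -0.83152717],
       [-0.71178711,  0.42989898, -0.55546915]]), 't': array([-0.26474385, -0.20673957,  1.46783365])}
chest []
disc_center [([276.2, 188.6], 0.57)]
pin_top [([293.3, 172.5], 0.75)]
tab_top [([191.7, 176.2], 0.57)]
bolt_nose [([257.7, 194.0], 0.82)]
jar_a_mid [([275.1, 258.3], 0.92), ([176.6, 259.9], 0.39)]
amber_mid [([212.9, 185.5], 0.72)]
top {'fx': 402.3121537091458, 'fy': 402.3121537091458, 'cx': 283.09261861652317, 'cy': 213.3748148028797, 'R': array([[ 0.21205549, -0.97724949,  0.00398822],
       [-0.95476218, -0.20804306, -0.21247884],
       [ 0.20847456,  0.0412495 , -0.97715753]]), 't': array([-0.17333589,  0.59701181,  0.84678837])}
chest [([283.8, 266.5], 0.77)]
disc_center [([304.6, 207.9], 0.71), ([264.4, 243.9], 0.59)]
pin_top [([250.7, 235.0], 0.71), ([365.2, 263.0], 0.36)]
tab_top [([322.0, 300.9], 0.72)]
bolt_nose [([279.5, 262.4], 0.69)]
jar_a_mid [([306.2, 209.0], 0.64)]
amber_mid [([269.3, 335.5], 0.8)]
wrist {'fx': 297.2504812893201, 'fy': 297.2504812893201, 'cx': 278.08370298279243, 'cy': 206.83329030421865, 'R': array([[ 2.21991141e-01, -9.75048681e-01, -4.83853310e-05],
       [-9.38791334e-01, -2.13749769e-01,  2.70151563e-01],
       [-2.63421268e-01, -5.99258300e-02, -9.62817808e-01]]), 't': array([-0.72368827, -0.03453012,  0.37926384])}
0.85 [ 0.16156767 -0.70678156  0.23131006] 0.08559218302745797
```

View pics/scene0.png

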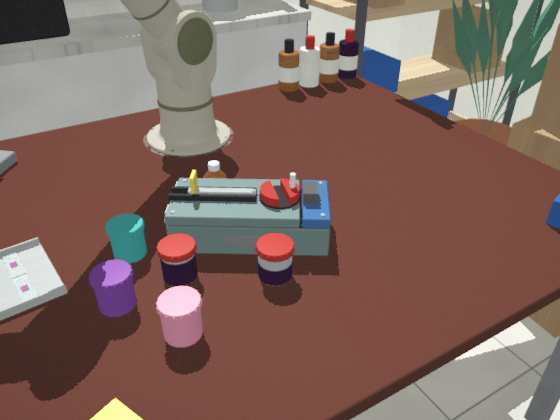

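View pics/top0.png

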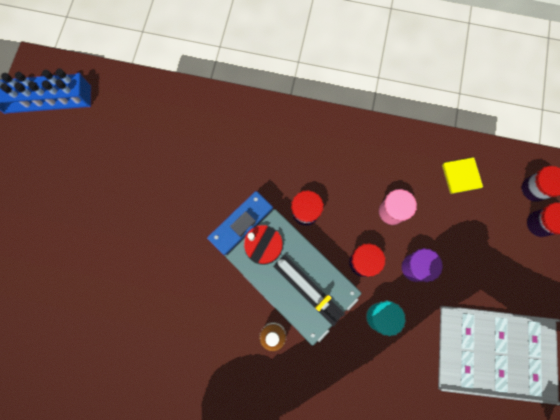

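```bash
cat > h.py <<'E'
from bench import r, imaging, spotter
import numpy as np, cv2
def proj(n,X,c=None):
    c=c or imaging.calibration(n); p=c['R']@np.asarray(X,float)+c['t']
    return np.array([c['fx']*p[0]/p[2]+c['cx'],c['fy']*p[1]/p[2]+c['cy']])
def back(n,uv,z,c=None):
    c=c or imaging.calibration(n); d=c['R'].T@np.array([(uv[0]-c['cx'])/c['fx'],(uv[1]-c['cy'])/c['fy'],1]); o=-c['R'].T@c['t']
    return o+d*(z-o[2])/d[2]
E
python3 - <<'E'
from h import *
for n,l in (("scene",dict(disc=(276.2,188.6,.112),pin=(293.3,172.5,.142),tab=(191.7,176.2,.142),nose=(257.7,194,.101),jar=(275.1,258.3,.037),j2=(176.6,259.9,.037),amb=(212.9,185.5,.05))),
 ("top",dict(disc=(264.4,243.9,.112),pin=(250.7,235,.142),tab=(322,300.9,.142),nose=(279.5,262.4,.101),jar=(306.2,209,.037),amb=(269.3,335.5,.05),chest=(283.8,266.5,0)))):
  for k,v in l.items(): print(n,k,back(n,v[:2],v[2]).round(4))
E
```

```text
scene disc [ 0.5368 -0.0245  0.112 ]
scene pin [0.5435 0.0111 0.142 ]
scene tab [ 0.4544 -0.1684  0.142 ]
scene nose [ 0.5203 -0.0579  0.101 ]
scene jar [ 0.6452 -0.0909  0.037 ]
scene j2 [ 0.5554 -0.2512  0.037 ]
scene amb [ 0.3662 -0.0896  0.05  ]
top disc [ 0.5373 -0.02    0.112 ]
top pin [0.5454 0.0093 0.142 ]
top tab [ 0.4471 -0.1584  0.142 ]
top nose [ 0.507  -0.0592  0.101 ]
top jar [ 0.6478 -0.092   0.037 ]
top amb [ 0.3532 -0.07    0.05  ]
top chest [ 0.5089 -0.0687  0.    ]
```

```bash
python3 - <<'E'
import cv2
t=cv2.imread("pics/top0.png")[180:350,200:370]; s=cv2.imread("pics/scene0.png")[160:285,155:345]
cv2.imwrite("pics/tz.png",cv2.resize(t,None,fx=3.5,fy=3.5,interpolation=cv2.INTER_CUBIC))
cv2.imwrite("pics/sz.png",cv2.resize(s,None,fx=4,fy=4,interpolation=cv2.INTER_CUBIC))
E
```

```text
(no output)
```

View pics/tz.png

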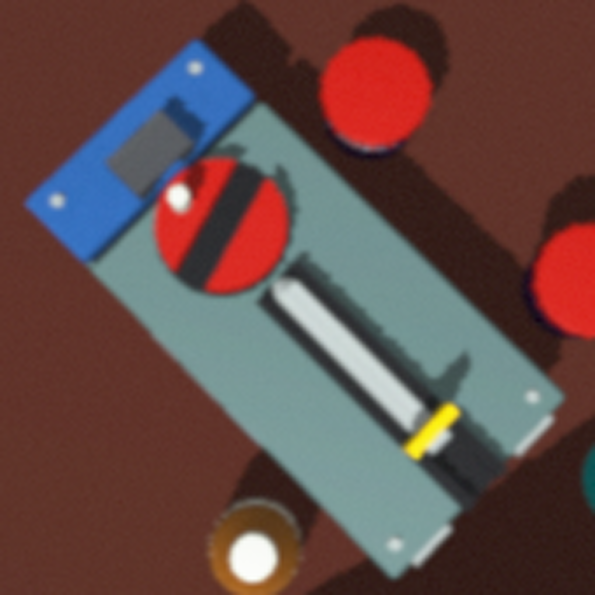

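View pics/sz.png

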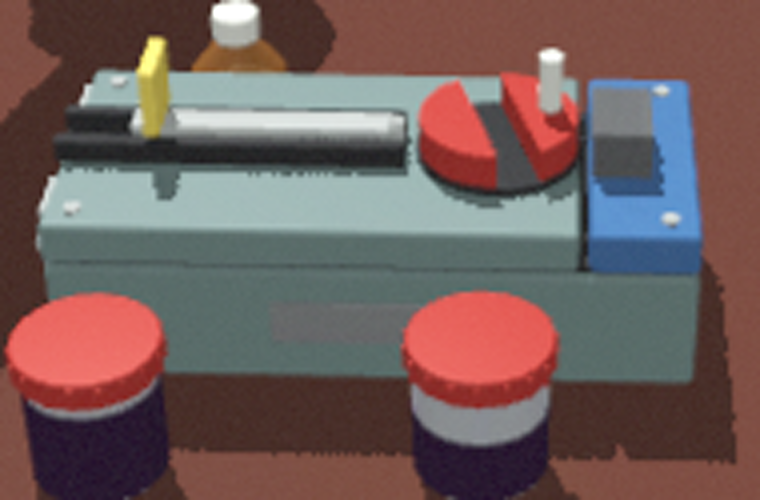

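```bash
python3 - <<'E'
from h import *
from scipy.optimize import least_squares
# chest-frame pts
P=dict(a=(.075,.16,.09),b=(-.075,.16,.09),c=(-.075,-.16,.09),d=(.075,-.16,.09),disc=(0,.06,.112))
obs=[("top",k,(u/3.5+200,v/3.5+180)) for k,u,v in (("a",198,38),("b",25,203),("c",395,580),("d",563,397),("disc",222,227))]
obs+=[("scene",k,(u/4+155,v/4+160)) for k,u,v in (("d",42,230),("a",700,232),("b",690,82),("c",97,72),("disc",499,130))]
C={n:imaging.calibration(n) for n in("top","scene")}
def W(p,X):
    c,s=np.cos(p[2]),np.sin(p[2]); return np.array([p[0]+c*X[0]-s*X[1],p[1]+s*X[0]+c*X[1],X[2]])
for ns in (("top",),("scene",),("top","scene")):
    f=lambda p:np.concatenate([proj(n,W(p,P[k]),C[n])-uv for n,k,uv in obs if n in ns])
    q=least_squares(f,[.505,-.073,-.55],loss='soft_l1'); p=q.x;print(ns,p.round(4),"res",f(p).round(1))
    d=W(p,P['disc']);c,s=np.cos(p[2]),np.sin(p[2]);M=np.array([[c,s],[-s,c]])
    print("disc",d)
    for n,nm,u,v in (("top","pin",180,192),("top","tab",433,430),("scene","pin",551,53),("scene","tab",155,41)):
        uv=(u/3.5+200,v/3.5+180) if n=="top" else (u/4+155,v/4+160)
        w=back(n,uv,.142,C[n]); l=M@(w-d)[:2]; print(n,nm,w.round(4),l.round(4),np.hypot(*l).round(4),np.arctan2(l[1],l[0]).round(3))
    np.save("pose.npy",p)
E
```

```text
('top',) [ 0.5037 -0.0684 -0.568 ] res [-0.4 -0.4 -0.4 -0.2  0.1  0.8  1.4  0.3 -0.2 -0.6]
disc [ 0.53595171 -0.01780527  0.112     ]
top pin [0.546  0.0079 0.142 ] [-0.0054  0.0271] 0.0276 1.766
top tab [ 0.4441 -0.1624  0.142 ] [ 0.0004 -0.1713] 0.1713 -1.568
scene pin [0.5455 0.0085 0.142 ] [-0.0061  0.0273] 0.028 1.791
scene tab [ 0.4346 -0.1557  0.142 ] [-0.0113 -0.1707] 0.1711 -1.637
('scene',) [ 0.5097 -0.0692 -0.5657] res [-1.8 -0.   1.7  2.5  0.1 -0.5 -0.4 -0.4  0.3 -3.6]
disc [ 0.54181379 -0.01854049  0.112     ]
top pin [0.546  0.0079 0.142 ] [-0.0106  0.0246] 0.0268 1.98
top tab [ 0.4441 -0.1624  0.142 ] [-0.0053 -0.1738] 0.1739 -1.601
scene pin [0.5455 0.0085 0.142 ] [-0.0114  0.0248] 0.0273 2.002
scene tab [ 0.4346 -0.1557  0.142 ] [-0.017  -0.1732] 0.1741 -1.669
('top', 'scene') [ 0.5048 -0.0678 -0.568 ] res [-0.6 -0.9 -0.5 -0.8 -0.   0.2  1.2 -0.3 -0.3 -1.1 -2.  -1.6  0.7  1.1
 -0.6 -1.5 -0.5 -1.6 -0.4 -4.8]
disc [ 0.53710169 -0.01726504  0.112     ]
top pin [0.546  0.0079 0.142 ] [-0.006  0.026] 0.0267 1.799
top tab [ 0.4441 -0.1624  0.142 ] [-0.0003 -0.1724] 0.1724 -1.572
scene pin [0.5455 0.0085 0.142 ] [-0.0068  0.0263] 0.0271 1.824
scene tab [ 0.4346 -0.1557  0.142 ] [-0.012  -0.1718] 0.1722 -1.64
```

```bash
cat >> h.py <<'E'
p=np.array([.5045,-.068,-.568]); _c,_s=np.cos(p[2]),np.sin(p[2])
def W(x,y,z): # rel. to disc axis in chest frame (m), world z
    y=y+.06; return np.array([p[0]+_c*x-_s*y,p[1]+_s*x+_c*y,z])
def Rz(a): # tool x at world yaw a, y down
    x=np.array([np.cos(a),np.sin(a),0]); y=np.array([0,0,-1.]); return np.column_stack([x,y,np.cross(x,y)])
def shot(n,name,box=None,f=3):
    im=imaging.capture(n)
    if box: im=im[box[1]:box[3],box[0]:box[2]]; im=cv2.resize(im,None,fx=f,fy=f,interpolation=cv2.INTER_CUBIC)
    cv2.imwrite("pics/"+name,im)
E
python3 - <<'E'
from h import *
s=r.observe();print(s['eef_rot'].round(2),s['contact_force'])
st=-.042*np.array([-.707,-.707])-.024*np.array([.707,-.707])
for nm,a0,pt in (("disc",p[2]+np.pi*1.25,W(*st,.125)),("tab",p[2]+np.pi/2,W(0,-.205,.12))):
  for k in range(4):
    a=a0+k*np.pi/2
    q=r.solve_ik(pt,Rz(a)); print(nm,k,pt.round(3),round(np.degrees(a)%360), None if q is None else np.round(q,2))
E
```

```text
[[ 0.22 -0.    0.97]
 [-0.97 -0.    0.22]
 [ 0.   -1.   -0.  ]] [ 0.51512415 -0.50720893 -0.50537508]
disc 0 [0.573 0.015 0.125] 192 [-0.39  0.59  0.4   2.06 -0.42  0.56 -2.62]
disc 1 [0.573 0.015 0.125] 282 [-0.1   0.56 -0.03  2.04  0.04  0.54 -1.51]
disc 2 [0.573 0.015 0.125] 12 [ 0.16  0.59 -0.42  2.03  0.41  0.61 -0.32]
disc 3 [0.573 0.015 0.125] 102 [ 0.4   0.68 -0.8   2.01  0.72  0.75  0.95]
tab 0 [ 0.426 -0.19   0.12 ] 57 [ 0.69  0.53 -0.54  2.26  0.58  0.49  0.69]
tab 1 [ 0.426 -0.19   0.12 ] 147 [ 1.03  0.72 -1.11  2.24  0.96  0.8   1.84]
tab 2 [ 0.426 -0.19   0.12 ] 237 [ 0.2   0.49  0.14  2.29 -0.18  0.38 -1.65]
tab 3 [ 0.426 -0.19   0.12 ] 327 [ 0.45  0.49 -0.2   2.27  0.24  0.4  -0.52]
```

```bash
python3 - <<'E'
from h import *
r.grip(0.0,20)
R=Rz(p[2]+np.pi*1.75)
st=-.043*np.array([-.707,-.707])-.024*np.array([.707,-.707])
r.reach(W(*st,.25),R)
s=r.observe();print(s['time'],s['tcp_pos'],W(*st,.25),s['gripper_width'])
print(r.movel(W(*st,.125),max_speed=.1,until_force=10))
s=r.observe();print(s['time'],s['contact_force'])
shot("scene","s1.png",(155,60,345,250),3); shot("top","t1.png",(180,150,370,340),3); shot("wrist","w1.png")
E
```

```text
4.5417 [0.57370482 0.01437341 0.24995612] [0.57358258 0.01528352 0.25      ] -0.00017771841892532628
False
5.9417 [ 0.28278653 -0.14497489  0.12569437]
```

```bash
python3 - <<'E'
import cv2,numpy as np
a,b=cv2.imread("pics/s1.png"),cv2.imread("pics/t1.png")
cv2.imwrite("pics/m1.png",cv2.resize(np.hstack([a,b]),(800,400)))
E
```

```text
(no output)
```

View pics/m1.png

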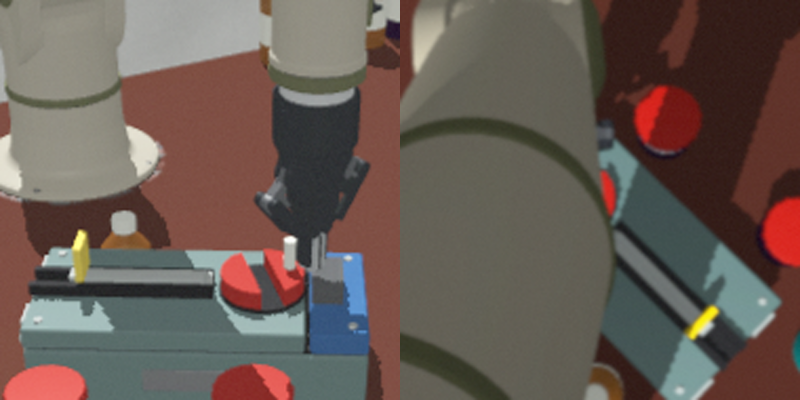

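View pics/w1.png

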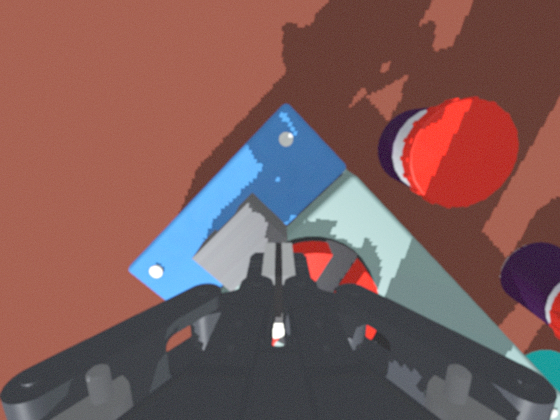

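```bash
python3 - <<'E'
from h import *
n=np.array([-.7071,-.7071]);m=np.array([.7071,-.7071])
def T(d,z=.125): return W(*(d*n-.024*m),z)
for d in (-.034,-.030,-.02,-.01,0.0):
    h=r.movel(T(d),max_speed=.03,until_force=18); s=r.observe()
    print(d,h,s['time'].__round__(2),s['contact_force'].round(1),(s['tcp_pos']-T(d)).round(4))
    if h: break
shot("scene","s2.png",(155,60,345,250),3); shot("wrist","w2.png")
a,b=cv2.imread("pics/s2.png"),cv2.imread("pics/w2.png")
cv2.imwrite("pics/m2.png",np.hstack([cv2.resize(a,(400,400)),cv2.resize(b,(400,300))[:] if 0 else cv2.copyMakeBorder(cv2.resize(b,(400,300)),0,100,0,0,0)]))
E
```

```text
-0.034 False 6.54 [0.3 0.4 0.2] [-0.0001 -0.0001  0.0001]
-0.03 False 6.83 [1.3 1.5 0.1] [0.0004 0.0003 0.0001]
-0.02 False 7.31 [4.7 6.3 2. ] [0.0022 0.0018 0.0008]
-0.01 False 7.79 [3.5 4.  2.9] [0.0015 0.0011 0.0007]
0.0 False 8.28 [ 5.9 -1.9  1.1] [ 0.0022 -0.0005  0.0006]
```

View pics/m2.png

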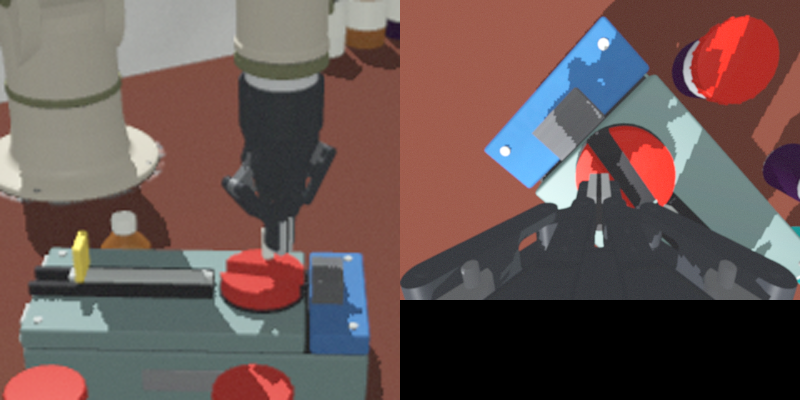

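```bash
python3 - <<'E'
import cv2
b=cv2.imread("pics/w2.png")[60:330,180:460]
cv2.imwrite("pics/w2z.png",cv2.resize(b,None,fx=2.2,fy=2.2,interpolation=cv2.INTER_CUBIC))
E
```

```text
(no output)
```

View pics/w2z.png

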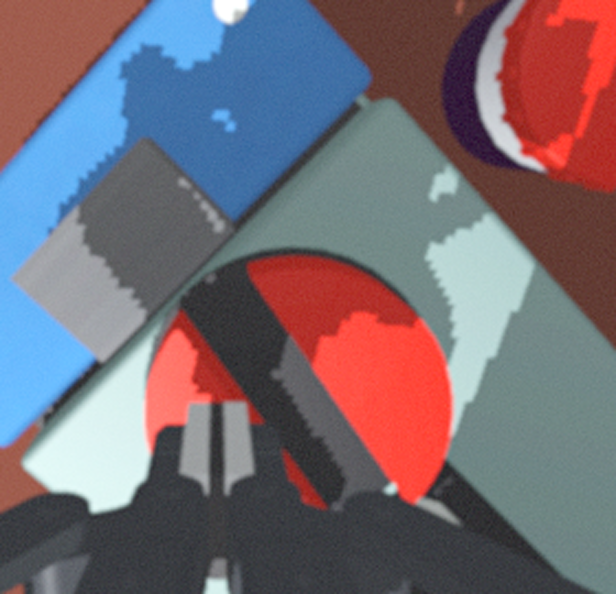

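```bash
python3 - <<'E'
from h import *
for nm,a,b,z in (("L",(180,307),(322,505),.112),("R",(250,268),(398,492),.112),("chestedge",(400,105),(612,345),.09)):
    A,B=[back("wrist",(u/2.2+180,v/2.2+60),z) for u,v in(a,b)]
    d=A-B; print(nm,A.round(4),B.round(4),(np.arctan2(d[1],d[0])-(p[2]+np.pi/2)).round(3))
print(W(0,0,.112), W(.075,.1,.09))
E
```

```text
L [0.5597 0.0216 0.112 ] [ 0.5139 -0.0269  0.112 ] -0.189
R [0.5729 0.0069 0.112 ] [ 0.522  -0.0458  0.112 ] -0.2
chestedge [ 0.6194 -0.0235  0.09  ] [ 0.5696 -0.1017  0.09  ] 0.001
[ 0.53677683 -0.01742129  0.112     ] [0.65379494 0.02653053 0.09      ]
```

```bash
python3 - <<'E'
from h import *
n=np.array([-.7071,-.7071]);m=np.array([.7071,-.7071])
def T(d,z=.125): return W(*(d*n-.024*m),z)
print(r.movel(T(.004),max_speed=.02,until_force=15)); s=r.observe()
print(s['contact_force'].round(1),(s['tcp_pos']-T(.004)).round(4))
r.movel(T(-.03),max_speed=.08); r.movel(T(-.03,.2),max_speed=.15)
s=r.observe();print(s['time'],s['contact_force'].round(1))
im=imaging.capture("wrist");cv2.imwrite("pics/w3.png",im)
cv2.imwrite("pics/w3z.png",cv2.resize(im[60:330,180:460],None,fx=2.2,fy=2.2,interpolation=cv2.INTER_CUBIC))
E
```

```text
False
[ 9.6 -4.8 -2.4] [ 0.0037 -0.0011  0.0008]
9.95 [ 0.3 -0.7  0.7]
```

View pics/w3z.png

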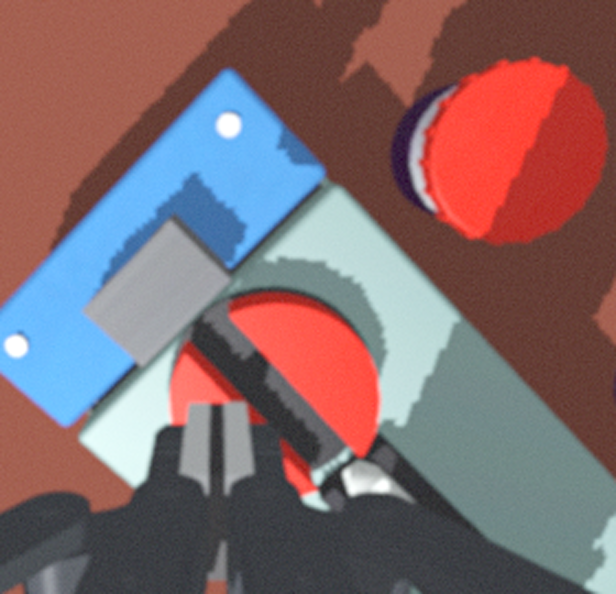

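```bash
python3 - <<'E'
from h import *
for nm,a,b,z in (("L",(190,345),(318,495),.112),("R",(228,316),(356,458),.112),("chestedge",(340,190),(600,460),.09)):
    A,B=[back("wrist",(u/2.2+180,v/2.2+60),z) for u,v in(a,b)]
    d=A-B; print(nm,A.round(4),B.round(4),(np.arctan2(d[1],d[0])-(p[2]+np.pi/2)).round(3))
E
```

```text
L [0.5533 0.0219 0.112 ] [ 0.5033 -0.0402  0.112 ] -0.11
R [0.5671 0.0106 0.112 ] [ 0.5221 -0.0505  0.112 ] -0.067
chestedge [ 0.6188 -0.0217  0.09  ] [ 0.5335 -0.1598  0.09  ] 0.015
```

```bash
python3 - <<'E'
from h import *
R=Rz(p[2])
r.reach(W(-.026,.034,.2),R); r.movel(W(-.026,.034,.125),max_speed=.1,until_force=8)
for y in (.022,.0185,.016):
    h=r.movel(W(-.026,y,.125),max_speed=.02,until_force=15); s=r.observe()
    e=s['tcp_pos']-W(-.026,y,.125); print(y,h,s['contact_force'].round(1),e.round(4),"along y",(e[:2]@[-_s,_c]).round(4))
r.movel(W(-.026,.034,.125),max_speed=.08); r.movel(W(-.026,.034,.2),max_speed=.15)
r.reach(W(0,-.203,.22),R)
s=r.observe();print(s['time'],s['contact_force'].round(1))
for n,b in(("wrist",(180,60,460,330)),("top",(200,180,370,350)),("scene",(155,150,345,250))):
    im=imaging.capture(n);cv2.imwrite(f"pics/{n}4.png",im);cv2.imwrite(f"pics/{n}4z.png",cv2.resize(im[b[1]:b[3],b[0]:b[2]],None,fx=2.2 if n=="wrist" else 3.5,fy=2.2 if n=="wrist" else 3.5,interpolation=cv2.INTER_CUBIC))
E
```

```text
Traceback (most recent call last):
NameError: name '_s' is not defined. Did you mean: 's'?
```

Only the printout failed (underscore names aren't imported); I continue from y=22 mm.

```bash
python3 - <<'E'
from h import *
R=Rz(p[2]); ya=R[:2,2]*np.sign(R[:2,2]@[.5,.8])
for y in (.022,.0185,.016):
    h=r.movel(W(-.026,y,.125),max_speed=.02,until_force=15); s=r.observe()
    e=s['tcp_pos']-W(-.026,y,.125); print(y,h,s['contact_force'].round(1),e.round(4),"along y",(e[:2]@ya).round(4))
r.movel(W(-.026,.034,.125),max_speed=.08); r.movel(W(-.026,.034,.2),max_speed=.15)
r.reach(W(0,-.203,.22),R)
s=r.observe();print(s['time'],s['contact_force'].round(1))
for n,b in(("wrist",(180,60,460,330)),("top",(200,180,370,350)),("scene",(155,150,345,250))):
    im=imaging.capture(n);cv2.imwrite(f"pics/{n}4.png",im);cv2.imwrite(f"pics/{n}4z.png",cv2.resize(im[b[1]:b[3],b[0]:b[2]],None,fx=2.2 if n=="wrist" else 3.5,fy=2.2 if n=="wrist" else 3.5,interpolation=cv2.INTER_CUBIC))
E
```

```text
0.022 False [ 0.1 -0.4 -0. ] [ 0.      0.0001 -0.    ] along y 0.0001
0.0185 False [1.2 3.9 0. ] [0.0002 0.0006 0.0001] along y 0.0006
0.016 False [-0.2  5.3  0. ] [-0.0001  0.0009  0.0001] along y 0.0007
15.1083 [0.3 0.3 0.2]
```

View pics/wrist4.png

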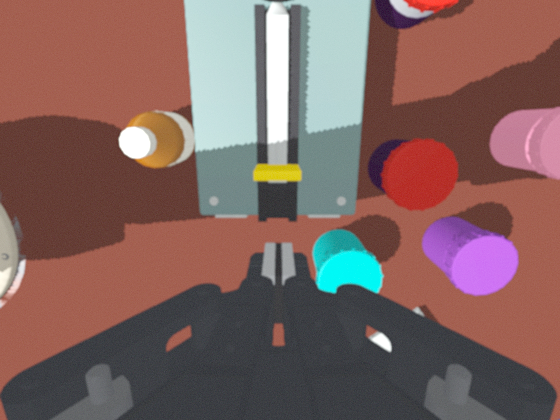

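View pics/top4z.png

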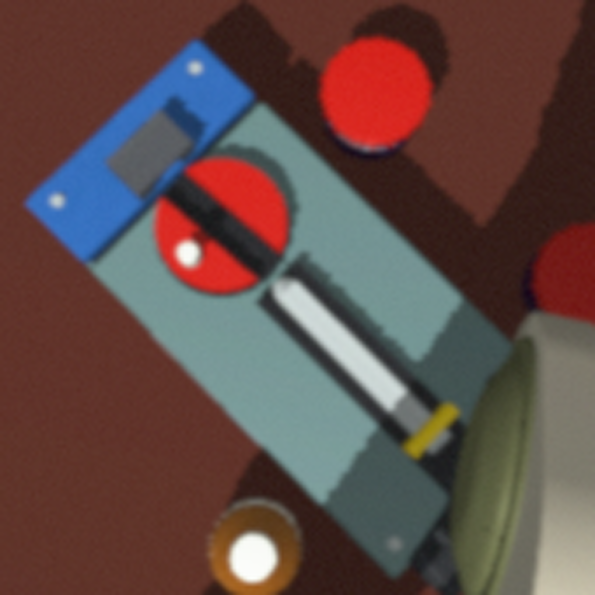

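View pics/scene4z.png

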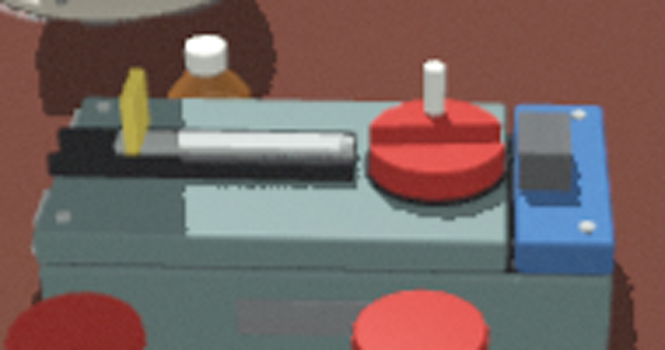

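```bash
python3 - <<'E'
from h import *
im=cv2.imread("pics/top4.png").astype(int)
m=((im[...,2]>140)&(im[...,1]<70)).astype(np.uint8)
# slot direction: rectify top plane z=.112 and fit min gap: rotate, look for red-free band
c=imaging.calibration("top")
best=[]
yy=np.linspace(-.034,.034,69); xx=np.linspace(-.02,.02,81)
for th in np.linspace(-.3,.3,61):
    # rows averaged along slot direction
    X,Y=np.meshgrid(xx,yy); xr=np.cos(th)*X-np.sin(th)*Y; yr=np.sin(th)*X+np.cos(th)*Y
    pts=np.array([[proj("top",W(a,b,.112),c) for a,b in zip(ra,rb)] for ra,rb in zip(xr[::3],yr[::3])],dtype=np.float32)
    v=cv2.remap(m.astype(np.float32),pts[...,0],pts[...,1],cv2.INTER_LINEAR)
    prof=v.mean(0); best.append((np.sum(np.diff(prof)**2),th,xx[prof<.5]))
for s,th,x in sorted(best,key=lambda t:-t[0])[:5]: print(round(s,4),round(th,3),x[[0,-1]])
A=back("top",(188/3.5+200,252/3.5+180),.142,c); print("pin",A, np.linalg.inv(Rz(p[2])[:2][:, [0,2]])@(A-W(0,0,.142))[:2])
E
```

```text
0.2822 0.07 [-0.011   0.0095]
0.2784 0.08 [-0.011   0.0095]
0.2751 0.06 [-0.011   0.0095]
0.2631 0.09 [-0.011   0.0095]
0.2542 0.05 [-0.011   0.0095]
pin [ 0.51278079 -0.00464166  0.142     ] [-0.02710291 -0.00213565]
```

The slot stands at about pi+0.07 (band fit and pin position agree). This is in tolerance, but I'll nudge it back for bolt clearance.

```bash
python3 - <<'E'
from h import *
R=Rz(p[2])
r.reach(W(-.027,-.034,.2),R); r.movel(W(-.027,-.034,.125),max_speed=.12,until_force=8)
r.movel(W(-.027,-.022,.125),max_speed=.05,until_force=12)
for y in (-.019,-.0165):
    h=r.movel(W(-.027,y,.125),max_speed=.02,until_force=15); s=r.observe()
    e=s['tcp_pos']-W(-.027,y,.125); print(y,h,s['contact_force'].round(1),"along y",(e[:2]@R[:2,2]).round(4))
r.movel(W(-.027,-.034,.125),max_speed=.08); r.movel(W(-.027,-.034,.2),max_speed=.15)
r.reach(W(0,-.203,.2),R)
s=r.observe();print(s['time'],s['contact_force'].round(1))
im=imaging.capture("top");cv2.imwrite("pics/top5.png",im)
m=((im[...,2]>140)&(im[...,1]<70)).astype(np.float32)
c=imaging.calibration("top"); best=[]
X,Y=np.meshgrid(np.linspace(-.02,.02,81),np.linspace(-.034,.034,23))
for th in np.linspace(-.2,.2,41):
    xr=np.cos(th)*X-np.sin(th)*Y; yr=np.sin(th)*X+np.cos(th)*Y
    pts=np.array([[proj("top",W(a,b,.112),c) for a,b in zip(ra,rb)] for ra,rb in zip(xr,yr)],dtype=np.float32)
    pr=cv2.remap(m,pts[...,0],pts[...,1],cv2.INTER_LINEAR).mean(0); best.append((np.sum(np.diff(pr)**2),th))
for b in sorted(best)[:-5:-1]: print(np.round(b,3))
print([a for a in spotter.pinpoint("top","pin_top")][:1])
E
```

```text
-0.019 False [-0.1  1.1 -0.1] along y 0.0
-0.0165 False [-1.  -1.3  0.1] along y -0.0003
19.4583 [-0.6 -0.   0.1]
[0.281 0.06 ]
[0.277 0.07 ]
[0.274 0.05 ]
[0.26 0.08]
[{'position': [0.4525, 0.6029], 'confidence': 0.62}]
```

```bash
python3 - <<'E'
from h import *
R=Rz(p[2])
print(r.movel(W(0,-.203,.122),max_speed=.12,until_force=8))
for y in (-.185,-.165,-.145,-.125,-.105,-.085,-.078,-.073):
    h=r.movel(W(0,y,.122),max_speed=.04,until_force=14); s=r.observe()
    e=s['tcp_pos']-W(0,y,.122); print(y,h,round(s['time'],2),s['contact_force'].round(1),"lag",(e[:2]@R[:2,2]).round(4))
    if h: break
E
```

```text
False
-0.185 False 20.96 [-0.4  0.8  0.5] lag 0.0002
-0.165 False 21.61 [-0.1 -0.3 -0.7] lag 0.0007
-0.145 False 22.26 [-0.1 -0.1 -0.6] lag 0.0007
-0.125 False 22.91 [-0.4  0.1 -0.8] lag 0.0007
-0.105 False 23.56 [0.1 0.1 0.9] lag 0.0007
-0.085 False 24.21 [-0.3  0.  -0.4] lag 0.0007
-0.078 False 24.53 [-0.1 -0.4  0.2] lag 0.0006
-0.073 False 24.81 [-0.9 -1.9  0.4] lag -0.0001
```

```bash
python3 - <<'E'
from h import *
shot("scene","s6.png",(155,100,345,250),4);shot("wrist","w6.png")
E
```

```text
(no output)
```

View pics/s6.png

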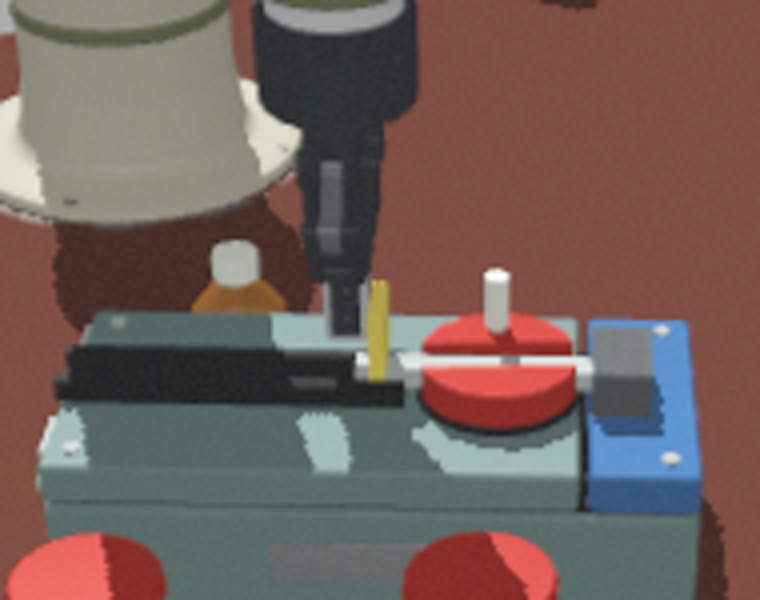

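View pics/w6.png

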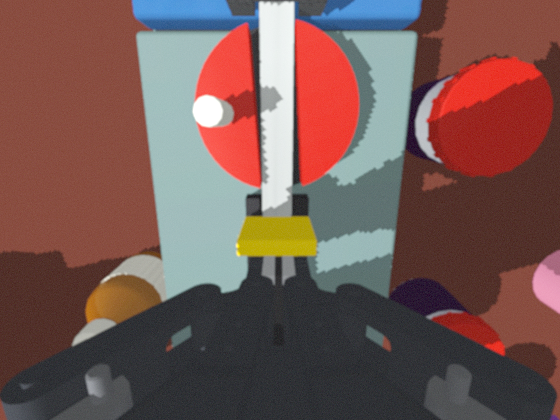

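```bash
python3 - <<'E'
from h import *
R=Rz(p[2])
for y in (-.071,-.069,-.067,-.065,-.063):
    h=r.movel(W(0,y,.122),max_speed=.015,until_force=10); s=r.observe()
    e=s['tcp_pos']-W(0,y,.122); f=s['contact_force']; print(y,h,round(s['time'],2),f.round(1),"lag",(e[:2]@R[:2,2]).round(4))
    if h or np.linalg.norm(f)>10: break
E
```

```text
-0.071 True 25.12 [-0.2 -0.7  0.2] lag -0.0023
```

```bash
python3 - <<'E'
from h import *
R=Rz(p[2]); s=r.observe(); y0=s['tcp_pos']
d=np.r_[R[:2,2],0]
print("tip y rel", (y0-W(0,0,0))@d)
r.movel(y0-.03*d,max_speed=.06); r.movel(y0-.03*d+[0,0,.12],max_speed=.15)
r.reach(W(0,-.16,.3),R)
s=r.observe();print(s['time'],s['contact_force'].round(1))
for n in("wrist","top","scene"): im=imaging.capture(n);cv2.imwrite(f"pics/{n}7.png",im)
t=cv2.imread("pics/top7.png")[180:350,200:370];sc=cv2.imread("pics/scene7.png")[140:285,155:345]
cv2.imwrite("pics/m7.png",np.hstack([cv2.resize(t,(380,380),interpolation=2),cv2.resize(sc,(420,380),interpolation=2)]))
for t in("tab_top","bolt_nose","pin_top","amber_mid","jar_a_mid"): 
  for n in ("top","scene"):
    a=spotter.pinpoint(n,t); 
    for q in a[:2]:
      w=back(n,(q['position'][0]*560,q['position'][1]*420),{"tab_top":.142,"pin_top":.142,"bolt_nose":.101,"amber_mid":.05,"jar_a_mid":.037}[t]); print(t,n,round(q['confidence'],2),w.round(4),"rel",((w-W(0,0,0))@d).round(4))
E
```

```text
tip y rel -0.07330261471793388
27.125 [0.4 0.7 0.4]
tab_top top 0.84 [ 0.4994 -0.0654  0.142 ] rel -0.0606
tab_top scene 0.76 [ 0.5055 -0.0742  0.142 ] rel -0.0647
bolt_nose top 0.56 [0.5663 0.0328 0.101 ] rel 0.0582
bolt_nose scene 0.84 [0.5774 0.0349 0.101 ] rel 0.0659
pin_top top 0.95 [ 0.5147 -0.0012  0.142 ] rel 0.0018
pin_top scene 0.87 [ 0.5187 -0.0023  0.142 ] rel 0.003
amber_mid top 0.65 [ 0.3549 -0.0767  0.05  ] rel -0.1479
jar_a_mid top 0.66 [ 0.6436 -0.0886  0.037 ] rel -0.0025
jar_a_mid scene 0.57 [ 0.6411 -0.0927  0.037 ] rel -0.0073
```

View pics/m7.png

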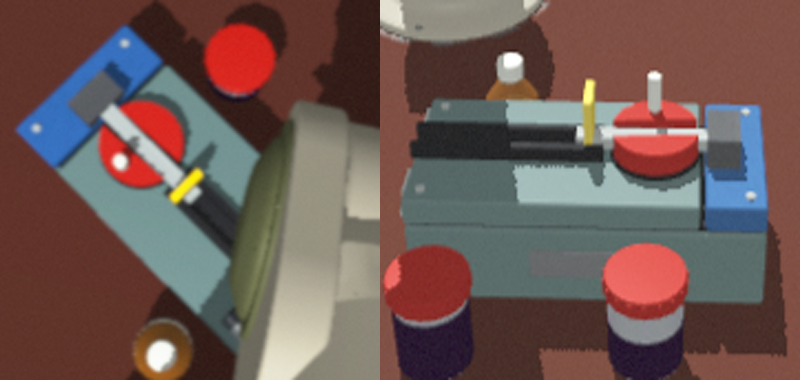

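View pics/wrist7.png

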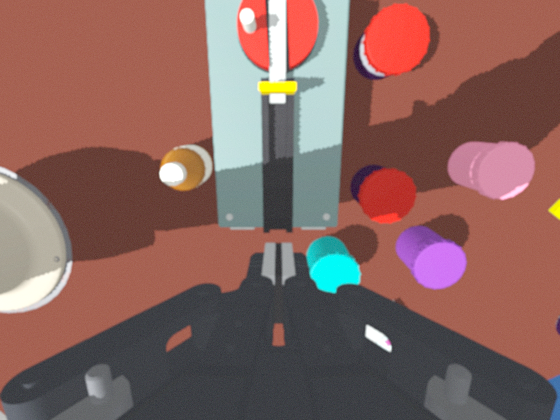

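```bash
python3 -c "
from bench import r
r.finish_job(); print(r.observe()['time'])"
```

```text
the job is handed in; nothing more can be done
the job is handed in; nothing more can be done
```

The chest is locked as far as my checks can show, and I handed the job in at about 27 s of the 51 s allowed.

**What I did**
- With the fingers shut, I pushed the white pin round from about 1.8 rad to about pi, so it now stands on the chest's -x side. This took two pushes plus a small nudge back.
- I then pushed the yellow tab until the bolt met its stop and the force rose past the 10 N limit I had set. The readings I took at the stops along the way stayed near 11 N or less, against the 35 N limit.

**Last checks**
- **Bolt:** the top camera put the tab 61 mm short of the disc's axis (60 mm is fully home). The nose is seen inside the keeper with the bolt through the slot.
- **Jars and bottle:** they look upright and where they stood in the pictures, and the arm had moved clear of everything.

**Checks that disagreed**
- **Disc angle:** before the bolt went in, the picture fit gave about pi + 0.06 and the finger contacts gave about pi. Both are inside the 0.17 rad tolerance.
- **Tab position:** the scene camera put the tab 65 mm from the axis instead of 61 mm, which still counts as home.
- **Bolt nose:** the network's two readings, 58 and 66 mm past the axis, fit the part of the bolt that can be seen outside the keeper. I did not use them.

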